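Right the toppled sample bottle and run it into the scanner

ROBOT

A 6-joint arm with a two-finger parallel gripper is mounted at the origin on the work surface. World frame = base frame: x ahead of the robot, y to its left, z up, the work surface at z = 0. Lengths are in mm, angles in rad, forces in N, time in s.
With the tool pointing down it reaches from about 300 to 750 mm from the base axis. Payload 8.5 kg.
Tool frame: the origin (TCP) lies between the finger pads; the fingertips stand 11 mm ahead of it and the grasp point (between the pads) lies 8 mm behind it (bot.tip_reach is the distance from the TCP to the fingertips, in mm); z points along the fingers, y is the line along which they close (so a half turn about z gives the same grasp; the last joint's range is limited). The gripper opens to 85 mm and grips with 20 to 120 N. Pads are 22 mm wide; open, the fingers measure 114 mm over their backs; the gripper's body (76 mm by 85 mm) begins 54 mm behind the grasp point. The pads swing forward as they close: fully open they stand 13 mm farther back than shut.
Start: joints at [0.945, 0.381, 1.297, -0, 1.464, -0.215], TCP at [219.628, 504.226, 242.322] pointing down, gripper open.
Joint ranges: [-3.11, 3.11], [-0.89, 2.33], [0.22, 2.48], [-1.42, 4.56], [0.17, 2.85], [-2.88, 2.88]. Speed limits (rad/s): [2.39, 2.39, 3.14, 3.14, 3.14, 3.14].

INTERFACE

Orientations are given as a unit quaternion [w, x, y, z].
In Python, from bench import bot, eyes gives the robot as it stands. The module is installed in compiled form; this text tells all that it offers.
- The arm moves only by the tool drive_tool, never from a script. Its argument "increments" is a list of rows, each an object of numbers: "gripper": the finger opening in m, from 0 to 0.0854; "tx", "ty", "tz": the shift along the tool's x, y, z in m; "roll": the turn about the tool's z in rad. A call has 1 to 12 rows; each row is the pose to reach, as a shift and turn from the pose commanded when the call began, along the tool's axes at that moment; what a row does not reach only later rows make up. A row lasts 1/8 s, in which the tool goes at most 62.5 mm and 10.7 degrees, less where a joint would pass 70% of its speed; a pose out of reach is approached as far as the arm can. A call with a gripper value outside its range is refused whole. The fingers move at their own pace and stop on an object; "force" is the grip in N (left out, the last holds). Time passes only in rows, so rows that repeat a pose let the fingers close. It gives the time, the measured TCP pose, the force, the opening and the grip force at its end, in the units of the state.
- bot.get_obs(): the state, without advancing time (a new reading comes with each control period).
- eyes.snapshot(name): name is "scene" or "top" or "wrist"; returns the picture (420x560x3 uint8, blue, green, red); there is no depth.
- eyes.get_calibration(name): a dict with "fov_y" (degrees; the focal length in pixels is half the picture's height over the tangent of half this angle, whatever the lens; pixels are square), "cx", "cy" (the principal point, pixels), "rvec" (rotation vector, rad) and "tvec" (3), from world to camera coordinates, as OpenCV has them; the wrist camera has in their place "hand_eye" (4x4, takes a point from camera to tool coordinates, whose origin is the TCP and whose axes are the flange's). Camera axes: x right, y down, z forward; pixel columns grow to the right and rows downward; lengths in mm; the calibration is good to about 2 mm. A picture is of the moment at which its call begins: read the wrist's pose just before it. get_calibration takes no time and is no camera call.
- bot.hand_in(): hands the job in; it is judged then, once.
The state is a dict: "time_s": time; "joints": joint angles; "qd": joint speeds; "tau": joint torques, N m; "ee_pos": TCP position; "tool_rot": TCP orientation; "contact_force": force on the tool from outside, world axes, zero at the start; "torque": the same for the moment, N m; "finger_gap": finger opening in mm; "grip_force": force on a finger pad.
Only numpy, scipy, OpenCV 4.12 (cv2) and the standard library are available. Lean on these libraries where they do the work, as an engineer would, in place of code of your own. Each camera call takes 0.05 s, during which the arm holds its last target. There are 200 camera calls.

TASK

The square white sample bottle has toppled over on the bench: stand it upright inside the yellow frame on the scanner's carriage, its flat sides square with the frame; set it down gently and let go. Then slide the carriage smoothly, with the bottle standing on it, all the way to its stop between the two white reader posts, and let go. Leave the beaker, the mortar and the amber jar alone.

Things in the scene. Friction and masses are not known exactly. Their poses are not given: they have to be found in the camera images.
- bottle: Closed white square bottle with blue patches and orange cap, about 350 g (varies), 130 mm tall: body 52 x 52 x 95 mm high, shoulder tapering to 108 mm, round cap 30 mm across from 108 to 130 mm. Centre of mass about 55 mm from base. Origin: centre of its underside; z from base to cap, x and y square to the flat sides. Starts lying on a flat side on the bench, origin 26 mm up.
- scanner: Fixed grey base on the bench, 90 mm wide (x), 430 mm long (y -160 to +270), 30 mm high. Origin: on the bench below the yellow frame's middle at carriage joint 0; z up; the carriage slides along local +y. Two white reader posts, 126 mm high, 22 (x) by 44 mm (y), stand at local y = +140 mm, x = -82 and +82 mm (142 mm free between them).
- nest (a point): Middle of the yellow frame, on the upper face of the carriage plate, 38 mm above the bench; z up, x and y parallel to the frame's sides and the scanner's x and y. The frame is 80 x 80 mm inside, painted on flat (no rim); the aluminium plate is 112 x 112 mm, rigid.
- red_grip (a point): Centre of the top face of the carriage's red upright grip: 26 mm wide along the scanner's x, 18 mm along its y, standing 52 mm above the carriage (top 90 mm above the bench), 115 mm from the frame's middle towards local -y, on a 40 mm wide arm of the carriage. Moves with the carriage.
- carriage (a joint): Carriage travel in m along the scanner's +y: 0 at the loading end, 0.140 against the hard stop, where the frame's middle is between the reader posts. It slides with about 3 N of friction plus a drag of 10 N per m/s, stays where it is left, and starts between 0 and 0.04.
- beaker: Glass beaker, 68 mm across, 90 mm high, standing; bystander. Origin: centre of its underside.
- mortar: White ceramic mortar bowl, 100 mm across, 55 mm high; bystander. Origin: centre of its underside.
- amber_jar: Amber jar with a black cap, 48 mm across, 85 mm high, standing; bystander. Origin: centre of its underside.

How it is judged (in metres and radians):
On the way, in this order (a step that is already met when the one before it is completed fails the run):
1. the bottle stands upright in the yellow frame, square with it and let go, the carriage still at the loading end (angle between bottle's own z axis and vertical below 0.09 rad and horizontal distance between bottle and nest below 0.02 m and z of bottle in the frame of nest between -0.005 and 0.005 m and (angle between the x axis of bottle and the x axis of nest, either way round below 0.2 rad or angle between the x axis of bottle and the x axis of nest, either way round above 1.3708 rad) and value of joint carriage below 0.07 m and contact force between the fingers and bottle below 0.05 N and linear speed of bottle below 0.02 m/s), for 0.2 s.
2. the carriage is against its stop with the bottle standing on it (angle between bottle's own z axis and vertical below 0.09 rad and horizontal distance between bottle and nest below 0.02 m and z of bottle in the frame of nest between -0.005 and 0.005 m and (angle between the x axis of bottle and the x axis of nest, either way round below 0.2 rad or angle between the x axis of bottle and the x axis of nest, either way round above 1.3708 rad) and value of joint carriage above 0.136 m), for 0.2 s.
At the end, for the whole second after the job is handed in: The bottle stands upright (within 5 degrees) on the carriage, its base centre within 20 mm of the middle of the yellow frame, flat sides square with the frame within 11 degrees, at rest and released; the carriage is within 4 mm of its stop (all of step 2 and linear speed of bottle below 0.01 m/s and contact force between the arm and bottle below 0.05 N); the robot touches nothing.
It fails at once if the carriage is taken more than halfway before the bottle stands on it (value of joint carriage above 0.08 m and (angle between bottle's own z axis and vertical above 0.3 rad or horizontal distance between bottle and nest above 0.06 m)).
It fails at once if the carriage is slammed along (faster than 0.35 m/s) (velocity of joint carriage above 0.35 m/s).
It fails at once if the bottle is dropped (moves over 0.25 m/s with nothing holding or carrying it, a fall of about 3 mm) or banged on to the scanner (over 30 N) (contact force between bottle and scanner above 30 N or (linear speed of bottle above 0.25 m/s and contact force between the fingers and bottle below 0.05 N and velocity of joint carriage below 0.05 m/s)).
It fails at once if the beaker, the mortar or the amber jar is pushed (over 20 mm) or tipped (distance of any of beaker, mortar, amber_jar from where it was at the start of the episode above 0.02 m or angle between any of beaker, mortar, amber_jar's own z axis and vertical above 0.3 rad).
It also fails if it takes over 53 s, if anything falls off the work surface, if the arm or the gripper's body presses on something with over 40 N, if the wrist force passes 120 N, or if a joint passes its speed limit or range.

## Working session

There is one attempt and no reset: what is moved stays moved. The work goes in short steps, Python scripts to look and compute and a tool call to move; the robot and the scene stay as the last step left them, time stands still between calls to the robot, and variables do not carry over. Pictures are saved under pics/ and viewed, at most 10 in all, crops included, and the job is handed in when it is done.

Besides the shell and the picture viewer there is one more tool, called after ">>>" as name([rows], argument=value, ...), one row to a line, values as JSON. drive_tool: Moves the arm, as the interface text tells. Its arguments: {"type":"object","properties":{"increments":{"type":"array","items":{"type":"object","properties":{"gripper":{"type":"number"},"tx":{"type":"number"},"ty":{"type":"number"},"tz":{"type":"number"},"roll":{"type":"number"}}}},"force":{"type":"number"}},"required":["increments"]}

```bash
mkdir -p pics; cat > h.py <<'E'
import numpy as np, cv2
from bench import bot, eyes
def ray(name,uv,obs=None):
    c=eyes.get_calibration(name); f=210/np.tan(np.radians(c["fov_y"])/2)
    d=np.array([(uv[0]-c["cx"])/f,(uv[1]-c["cy"])/f,1.0])
    if "rvec" in c:
        R,_=cv2.Rodrigues(np.array(c["rvec"],float)); t=np.array(c["tvec"],float).ravel()
        return -R.T@t, R.T@d
    from scipy.spatial.transform import Rotation as Ro
    H=np.array(c["hand_eye"]); q=obs["tool_rot"]; R=Ro.from_quat([q[1],q[2],q[3],q[0]]).as_matrix()
    return R@H[:3,3]+np.array(obs["ee_pos"]), R@H[:3,:3]@d
def hit(name,uv,z,obs=None):
    o,d=ray(name,uv,obs); return o+d*(z-o[2])/d[2]
E
python3 - <<'E'
from h import *
for n in("top","scene"):
    c=eyes.get_calibration(n);print(c)
    cv2.imwrite(f"pics/{n}0.png",eyes.snapshot(n))
print(eyes.get_calibration("wrist"));print(bot.get_obs(), bot.tip_reach)
E
```

```text
{'fov_y': 56.34676141582957, 'cx': 281.11221002958206, 'cy': 206.1197257161986, 'rvec': array([ 2.17133048, -2.12696669,  0.16102571]), 'tvec': array([-17.00395819, 580.09115663, 837.2150268 ])}
{'fov_y': 47.78145336404823, 'cx': 278.4086709823506, 'cy': 211.19487662712191, 'rvec': array([ 1.13222132,  2.19285109, -1.1458284 ]), 'tvec': array([ 350.458781  , -178.68282506, 1566.97584598])}
{'fov_y': 71.80181455284314, 'cx': 280.35102636563755, 'cy': 210.89240843043257, 'hand_eye': array([[ 4.12169711e-04, -9.51354960e-01, -3.08096691e-01,
         7.86185829e+01],
       [ 9.99999915e-01,  3.94583316e-04,  1.19380968e-04,
         8.52304945e-01],
       [ 7.99613781e-06, -3.08096714e-01,  9.51355041e-01,
        -1.31394335e+02],
       [ 0.00000000e+00,  0.00000000e+00,  0.00000000e+00,
         1.00000000e+00]])}
{'time_s': 0.1, 'joints': array([ 9.44689414e-01,  3.81113923e-01,  1.29815398e+00, -3.70051369e-05,
        1.46357141e+00, -2.15306676e-01]), 'qd': array([ 0.00018169, -0.00225723,  0.00017604,  0.00141569, -0.00043731,
        0.00098934]), 'tau': array([ 2.84455011e-03, -4.49220192e+01, -2.31655794e+01, -1.70337285e-04,
        3.67454777e-03, -1.38349119e-07]), 'ee_pos': array([219.50791584, 504.0344938 , 241.79184867]), 'tool_rot': array([-2.37779772e-04,  2.03956894e-01,  9.78979671e-01, -5.76486950e-04]), 'contact_force': array([-0.14875194,  0.66461765,  0.59444394]), 'torque': array([ 0.03333684, -0.0207535 ,  0.05595465]), 'grip_force': 0.0, 'finger_gap': 85.42187576328693} 11.0
```

View pics/top0.png

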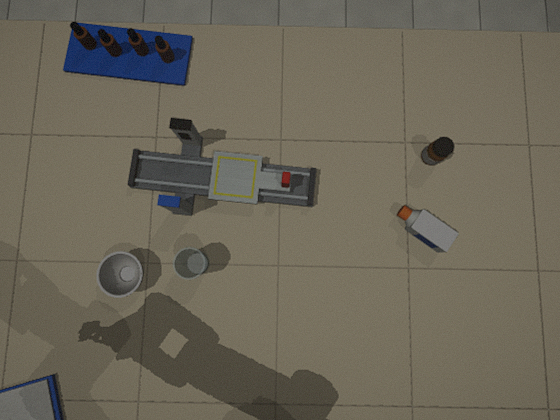

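View pics/scene0.png

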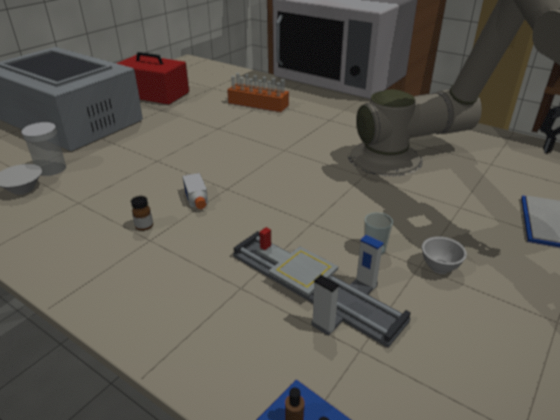

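The top view shows the bottle lying with its white body around (433,230) and its orange cap at (404,212). The yellow frame is at (236,177), the red grip at (286,180), the amber jar at (438,150), the beaker at (190,263) and the mortar at (120,273).

```bash
cat > m.py <<'E'
from h import *
def big(m,box=None,n=1):
    if box: k=np.zeros_like(m);x0,y0,x1,y1=box;k[y0:y1,x0:x1]=m[y0:y1,x0:x1];m=k
    cs,_=cv2.findContours(m,cv2.RETR_EXTERNAL,cv2.CHAIN_APPROX_NONE)
    return max(cs,key=cv2.contourArea)
E
python3 - <<'E'
from m import *
im=eyes.snapshot("top"); hsv=cv2.cvtColor(im,cv2.COLOR_BGR2HSV)
def show(n,m,z,box=None):
    c=big(m,box); r=cv2.minAreaRect(c); b=cv2.boxPoints(r)
    w=np.array([hit("top",p,z)[:2] for p in b]); print(n,np.round(r[0],1),np.round(r[1],1),"w",w.round(1).tolist(),"ctr",w.mean(0).round(1)); 
    return w
def ang(w):
    e=[w[1]-w[0],w[2]-w[1]]; print([ (np.linalg.norm(v).round(1),np.degrees(np.arctan2(v[1],v[0])).round(1)) for v in e])
w=show("frame",cv2.inRange(hsv,(22,90,80),(35,255,255)),38,(180,140,280,210)); ang(w)
w=show("plate",cv2.inRange(hsv,(0,0,120),(180,60,255)),38,(205,145,265,210)); ang(w)
w=show("red",cv2.inRange(hsv,(0,140,100),(6,255,255)),90,(270,165,300,195)); ang(w)
w=show("cap",cv2.inRange(hsv,(5,150,80),(18,255,255)),26,(390,195,425,225)); ang(w)
for t in(110,130,150):
  w=show("white%d"%t,cv2.inRange(hsv,(0,0,t),(180,50,255)),52,(395,195,470,260)); ang(w)
for n,p,z in(("jarcap",(443,145),85),("beaker",(191,263),45),("mortar",(120,273),55),("post1",(180,124),126)): print(n,hit("top",p,z).round())
cv2.imwrite("pics/crop.png",cv2.resize(im[120:270,380:480],None,fx=4,fy=4,interpolation=cv2.INTER_CUBIC))
E
```

```text
frame [234.8 176.6] [39.9 38.7] w [[606.1, 149.8], [695.6, 144.1], [687.3, 53.0], [597.9, 60.0]] ctr [646.7 101.7]
[(np.float64(89.7), np.float64(-3.7)), (np.float64(91.5), np.float64(-95.3))]
plate [234.5 150.5] [11. 59.] w [[719.2, 172.9], [722.3, 37.2], [696.2, 36.5], [693.2, 171.7]] ctr [707.7 104.6]
[(np.float64(135.7), np.float64(-88.7)), (np.float64(26.1), np.float64(-178.5))]
red [285.5 177. ] [ 6.6 10.4] w [[626.4, -4.4], [648.8, -7.6], [646.7, -21.6], [624.3, -18.3]] ctr [636.6 -13. ]
[(np.float64(22.7), np.float64(-8.1)), (np.float64(14.1), np.float64(-98.4))]
cap [404.8 212.7] [ 9.5 11.9] w [[568.3, -270.8], [590.9, -287.1], [578.5, -304.5], [556.0, -288.2]] ctr [ 573.4 -287.6]
[(np.float64(27.9), np.float64(-35.8)), (np.float64(21.4), np.float64(-125.5))]
white110 [432.7 228.8] [53.  21.9] w [[547.5, -278.5], [588.3, -307.3], [523.2, -401.4], [483.2, -372.2]] ctr [ 535.6 -339.8]
[(np.float64(50.0), np.float64(-35.2)), (np.float64(114.4), np.float64(-124.7))]
white130 [437. 244.] [0. 0.] w [[502.2, -348.2], [502.2, -348.2], [502.2, -348.2], [502.2, -348.2]] ctr [ 502.2 -348.2]
[(np.float64(0.0), np.float64(0.0)), (np.float64(0.0), np.float64(0.0))]Traceback (most recent call last):
  File "<stdin>", line 14, in <module>
  File "<stdin>", line 4, in show
  File "m.py", line 5, in big
    return max(cs,key=cv2.contourArea)
ValueError: max() iterable argument is empty
```

>>> drive_tool([
  {"tx":-0.633,"ty":-0.617,"roll":1.777,"gripper":0.085},
  {"tx":-0.633,"ty":-0.617,"roll":1.777},
  {"tx":-0.633,"ty":-0.617,"roll":1.777},
  {"tx":-0.633,"ty":-0.617,"roll":1.777},
  {"tx":-0.633,"ty":-0.617,"roll":1.777},
  {"tx":-0.633,"ty":-0.617,"roll":1.777},
  {"tx":-0.633,"ty":-0.617,"roll":1.777},
  {"tx":-0.633,"ty":-0.617,"roll":1.777},
  {"tx":-0.633,"ty":-0.617,"roll":1.777},
  {"tx":-0.633,"ty":-0.617,"roll":1.777},
  {"tx":-0.633,"ty":-0.617,"roll":1.777},
  {"tx":-0.633,"ty":-0.617,"roll":1.777},
], force=20)

```text
invalid input at $.increments[0]: expected keys gripper, tx, ty, tz, roll
```

>>> drive_tool([
  {"tx":-0.633,"ty":-0.617,"tz":0,"roll":1.777,"gripper":0.085},
  {"tx":-0.633,"ty":-0.617,"tz":0,"roll":1.777,"gripper":0.085},
  {"tx":-0.633,"ty":-0.617,"tz":0,"roll":1.777,"gripper":0.085},
  {"tx":-0.633,"ty":-0.617,"tz":0,"roll":1.777,"gripper":0.085},
  {"tx":-0.633,"ty":-0.617,"tz":0,"roll":1.777,"gripper":0.085},
  {"tx":-0.633,"ty":-0.617,"tz":0,"roll":1.777,"gripper":0.085},
  {"tx":-0.633,"ty":-0.617,"tz":0,"roll":1.777,"gripper":0.085},
  {"tx":-0.633,"ty":-0.617,"tz":0,"roll":1.777,"gripper":0.085},
  {"tx":-0.633,"ty":-0.617,"tz":0,"roll":1.777,"gripper":0.085},
  {"tx":-0.633,"ty":-0.617,"tz":0,"roll":1.777,"gripper":0.085},
  {"tx":-0.633,"ty":-0.617,"tz":0,"roll":1.777,"gripper":0.085},
  {"tx":-0.633,"ty":-0.617,"tz":0,"roll":1.777,"gripper":0.085},
], force=20)

```text
time_s: 1.65
ee_pos: [503.4, -192.3, 242.1]
tool_rot: [-0.0, 0.889, 0.459, -0.0]
contact_force: [0.7, 1.5, 0.2]
finger_gap: 85.5
grip_force: 0.0
```

>>> drive_tool([
  {"tx":-0.035,"ty":0.056,"tz":0,"roll":0,"gripper":0.085},
  {"tx":-0.07,"ty":0.111,"tz":0,"roll":0,"gripper":0.085},
  {"tx":-0.07,"ty":0.111,"tz":0,"roll":0,"gripper":0.085},
  {"tx":-0.07,"ty":0.111,"tz":0,"roll":0,"gripper":0.085},
])

```text
time_s: 2.15
ee_pos: [552.8, -311.3, 241.8]
tool_rot: [-0.001, 0.888, 0.459, -0.0]
contact_force: [0.2, 0.2, 0.3]
finger_gap: 84.9
grip_force: 0.0
```

```bash
python3 - <<'E'
from m import *
o=bot.get_obs(); im=eyes.snapshot("wrist"); cv2.imwrite("pics/w1.png",im); print(o["ee_pos"],o["tool_rot"],o["qd"])
E
```

```text
[ 552.80382706 -311.31220896  241.75182953] [-6.31062475e-04  8.88497282e-01  4.58881416e-01 -1.66180718e-04] [ 0.02239077 -0.03158053  0.02298822  0.00229683  0.00044024  0.00147953]
```

View pics/w1.png

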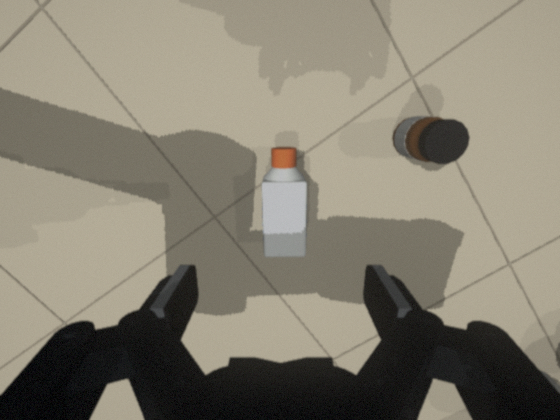

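The wrist view shows the bottle upright in the image. Its cap is at (284,157), and the body's top face spans about x 263–306 and y 181–256, the lower part in shadow. The jar is clear, at (432,138).

```bash
python3 - <<'E'
from m import *
o=bot.get_obs()
from scipy.spatial.transform import Rotation as Ro
q=o["tool_rot"];R=Ro.from_quat([q[1],q[2],q[3],q[0]]).as_matrix()
def T(p,z): w=hit("wrist",p,z,o); return w.round(1)[:2], (R.T@(w-o["ee_pos"])).round(1)
im=cv2.imread("pics/w1.png").astype(int)
# body edges per row: saturation-based (bottle bluish grey vs beige)
sat=(im[...,0]-im[...,2])
for r in (190,205,220,240,250):
    xs=np.where(sat[r,250:320]>-8)[0]+250; print(r,xs.min(),xs.max(),T((xs.min()-.5,r),52)[1],T((xs.max()+.5,r),52)[1])
col=sat[140:270,285]; ys=np.where(col>-8)[0]+140; print("rows",ys.min(),ys.max())
for p,z in (((285,ys.max()+.5),52),((285,180.5),52),((284,147),26)): print(p,T(p,z))
E
```

```text
190 262 306 [  0.7 -21.3 190.3] [  0.7  30.  190.2]
205 262 306 [-17.2 -21.6 190.3] [-17.1  30.5 190.2]
220 263 307 [-35.6 -20.8 190.3] [-35.6  32.2 190.2]
240 263 305 [-61.2 -21.3 190.3] [-61.2  30.5 190.2]
250 264 305 [-74.5 -20.3 190.3] [-74.4  30.9 190.2]
rows 170 256
(285, np.float64(256.5)) (array([ 509.4, -381.8]), array([-83.2,   5.9, 190.2]))
(285, 180.5) (array([ 563.9, -304. ]), array([ 11.7,   5.4, 190.3]))
(284, 147) (array([ 583. , -275.3]), array([ 46.2,   4.4, 216.3]))
```

>>> drive_tool([
  {"tx":0.005,"ty":0.005,"tz":0.06,"roll":0,"gripper":0.085},
  {"tx":0.005,"ty":0.005,"tz":0.12,"roll":0,"gripper":0.085},
  {"tx":0.005,"ty":0.005,"tz":0.17,"roll":0,"gripper":0.085},
  {"tx":0.005,"ty":0.005,"tz":0.205,"roll":0,"gripper":0.085},
  {"tx":0.005,"ty":0.005,"tz":0.225,"roll":0,"gripper":0.085},
  {"tx":0.005,"ty":0.005,"tz":0.225,"roll":0,"gripper":0.085},
  {"tx":0.005,"ty":0.005,"tz":0.225,"roll":0,"gripper":0.04},
  {"tx":0.005,"ty":0.005,"tz":0.225,"roll":0,"gripper":0.04},
  {"tx":0.005,"ty":0.005,"tz":0.225,"roll":0,"gripper":0.04},
  {"tx":0.005,"ty":0.005,"tz":0.225,"roll":0,"gripper":0.04},
], force=20)

```text
time_s: 3.45
ee_pos: [560.4, -310.3, 18.9]
tool_rot: [0.001, 0.888, 0.459, 0.001]
contact_force: [-0.7, 2.2, 7.6]
finger_gap: 51.6
grip_force: 21.6
```

>>> drive_tool([
  {"tx":-0.006,"ty":0,"tz":-0.015,"roll":0,"gripper":0.04},
  {"tx":-0.015,"ty":0,"tz":-0.028,"roll":0,"gripper":0.04},
  {"tx":-0.026,"ty":0,"tz":-0.04,"roll":0,"gripper":0.04},
  {"tx":-0.039,"ty":0,"tz":-0.05,"roll":0,"gripper":0.04},
  {"tx":-0.039,"ty":0,"tz":-0.05,"roll":0,"gripper":0.04},
])

```text
time_s: 4.08
ee_pos: [536.9, -343.5, 68.2]
tool_rot: [0.001, 0.889, 0.458, 0.0]
contact_force: [-0.6, 0.9, -2.9]
finger_gap: 51.9
grip_force: 22.1
```

```bash
python3 - <<'E'
from m import *
o=bot.get_obs(); print(o["ee_pos"],o["contact_force"],o["grip_force"])
a=eyes.snapshot("wrist"); b=eyes.snapshot("scene")[140:260,130:270]
a=cv2.resize(a,(400,300));b=cv2.resize(b,(350,300),interpolation=cv2.INTER_CUBIC)
cv2.imwrite("pics/w2.png",np.hstack([a,b]))
E
```

```text
[ 536.92440831 -343.531475     68.22895312] [-0.64723391  0.88303109 -2.89426681] 22.096722722053528
```

View pics/w2.png

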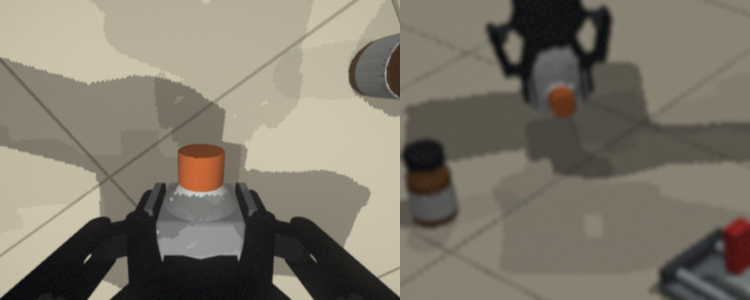

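The bottle is being held level: the pads aren't letting it rotate (in the left view the orange cap at (201,167) still points forward). I'll lower it close to the bench and see whether the finger command can give a lighter grip.

>>> drive_tool([
  {"tx":0.02,"ty":0,"tz":0.022,"roll":0,"gripper":0.04},
  {"tx":0.033,"ty":0,"tz":0.043,"roll":0,"gripper":0.04},
  {"tx":0.033,"ty":0,"tz":0.043,"roll":0,"gripper":0.05},
  {"tx":0.033,"ty":0,"tz":0.043,"roll":0,"gripper":0.051},
  {"tx":0.033,"ty":0,"tz":0.043,"roll":0,"gripper":0.051},
])

```text
time_s: 4.8
ee_pos: [556.6, -315.9, 25.2]
tool_rot: [0.001, 0.889, 0.459, 0.0]
contact_force: [-0.2, -0.5, -2.9]
finger_gap: 52.1
grip_force: 22.3
```

>>> drive_tool([
  {"tx":0,"ty":0,"tz":0,"roll":0,"gripper":0.0515},
  {"tx":0,"ty":0,"tz":0,"roll":0,"gripper":0.0515},
])

```text
time_s: 5.05
ee_pos: [556.5, -315.5, 24.7]
tool_rot: [0.0, 0.888, 0.459, 0.0]
contact_force: [0.6, 0.8, -2.8]
finger_gap: 51.6
grip_force: 22.3
```

>>> drive_tool([
  {"tx":0,"ty":0,"tz":0,"roll":0,"gripper":0.052},
])

```text
time_s: 5.18
ee_pos: [556.6, -315.4, 24.6]
tool_rot: [0.0, 0.888, 0.459, 0.0]
contact_force: [-0.4, -0.3, -0.6]
finger_gap: 51.9
grip_force: 0.7
```

>>> drive_tool([
  {"tx":0,"ty":0,"tz":0,"roll":0,"gripper":0.0523},
])

```text
time_s: 5.3
ee_pos: [556.7, -315.4, 24.7]
tool_rot: [0.0, 0.888, 0.459, 0.0]
contact_force: [-0.5, -0.6, -0.9]
finger_gap: 52.3
grip_force: 0.0
```

>>> drive_tool([
  {"tx":0,"ty":0,"tz":0,"roll":0,"gripper":0.0526},
])

```text
time_s: 5.42
ee_pos: [556.6, -315.4, 24.6]
tool_rot: [0.0, 0.888, 0.459, 0.0]
contact_force: [-0.2, -0.7, 0.7]
finger_gap: 52.6
grip_force: 0.0
```

>>> drive_tool([
  {"tx":0,"ty":0,"tz":0.006,"roll":0,"gripper":0.0526},
  {"tx":0,"ty":0,"tz":0.006,"roll":0,"gripper":0.0526},
  {"tx":0,"ty":0,"tz":0.006,"roll":0,"gripper":0.0518},
  {"tx":0,"ty":0,"tz":0.006,"roll":0,"gripper":0.0518},
])

```text
time_s: 5.92
ee_pos: [556.3, -315.1, 18.0]
tool_rot: [-0.0, 0.888, 0.459, -0.0]
contact_force: [-0.3, 0.1, -3.2]
finger_gap: 51.9
grip_force: 7.4
```

>>> drive_tool([
  {"tx":0,"ty":0,"tz":0,"roll":0,"gripper":0.0517},
  {"tx":0,"ty":0,"tz":0,"roll":0,"gripper":0.0517},
])

```text
time_s: 6.18
ee_pos: [556.4, -315.1, 18.3]
tool_rot: [-0.0, 0.888, 0.459, -0.0]
contact_force: [-0.4, 0.8, -2.6]
finger_gap: 51.8
grip_force: 10.7
```

>>> drive_tool([
  {"tx":0,"ty":0,"tz":0,"roll":0,"gripper":0.0518},
  {"tx":-0.003,"ty":0,"tz":-0.007,"roll":0,"gripper":0.0518},
  {"tx":-0.006,"ty":0,"tz":-0.015,"roll":0,"gripper":0.0518},
  {"tx":-0.01,"ty":0,"tz":-0.022,"roll":0,"gripper":0.0518},
  {"tx":-0.015,"ty":0,"tz":-0.028,"roll":0,"gripper":0.0518},
  {"tx":-0.02,"ty":0,"tz":-0.034,"roll":0,"gripper":0.0518},
  {"tx":-0.026,"ty":0,"tz":-0.04,"roll":0,"gripper":0.0518},
  {"tx":-0.026,"ty":0,"tz":-0.04,"roll":0,"gripper":0.0518},
])

```text
time_s: 7.18
ee_pos: [541.3, -337.1, 58.8]
tool_rot: [0.0, 0.889, 0.459, 0.0]
contact_force: [-0.7, 1.1, -2.4]
finger_gap: 51.7
grip_force: 10.7
```

```bash
python3 - <<'E'
from m import *
o=bot.get_obs(); print(o["ee_pos"],o["contact_force"],o["grip_force"])
a=eyes.snapshot("wrist"); b=eyes.snapshot("scene")[140:260,130:270]
a=cv2.resize(a,(400,300));b=cv2.resize(b,(350,300),interpolation=cv2.INTER_CUBIC)
cv2.imwrite("pics/w3.png",np.hstack([a,b]))
E
```

```text
[ 541.3107107  -337.05472108   58.84307226] [-0.72898493  1.06940803 -2.38359596] 10.659446865320206
```

View pics/w3.png

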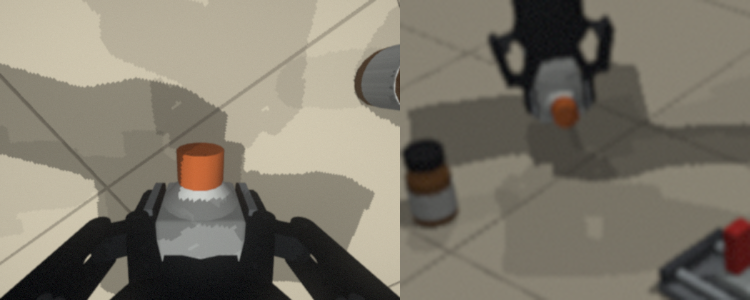

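The cap geometry is unchanged in the wrist view, so the bottle is still held level. I'll set it down and grip the cap, where gravity has more than twice the lever arm.

>>> drive_tool([
  {"tx":0.013,"ty":0,"tz":0.02,"roll":0,"gripper":0.0515},
  {"tx":0.024,"ty":0,"tz":0.036,"roll":0,"gripper":0.0515},
  {"tx":0.026,"ty":0,"tz":0.041,"roll":0,"gripper":0.0515},
  {"tx":0.026,"ty":0,"tz":0.041,"roll":0,"gripper":0.06},
  {"tx":0.045,"ty":0,"tz":0.041,"roll":0,"gripper":0.06},
  {"tx":0.057,"ty":0,"tz":0.041,"roll":0,"gripper":0.06},
  {"tx":0.057,"ty":0,"tz":0.041,"roll":0,"gripper":0.02},
  {"tx":0.057,"ty":0,"tz":0.041,"roll":0,"gripper":0.02},
  {"tx":0.057,"ty":0,"tz":0.041,"roll":0,"gripper":0.02},
  {"tx":0.057,"ty":0,"tz":0.041,"roll":0,"gripper":0.02},
])

```text
time_s: 8.52
ee_pos: [574.4, -290.1, 17.4]
tool_rot: [0.0, 0.889, 0.459, 0.0]
contact_force: [0.7, 2.3, 1.5]
finger_gap: 29.1
grip_force: 20.0
```

>>> drive_tool([
  {"tx":-0.003,"ty":0,"tz":-0.01,"roll":0,"gripper":0.02},
  {"tx":-0.006,"ty":0,"tz":-0.02,"roll":0,"gripper":0.02},
  {"tx":-0.011,"ty":0,"tz":-0.03,"roll":0,"gripper":0.02},
  {"tx":-0.016,"ty":0,"tz":-0.039,"roll":0,"gripper":0.02},
  {"tx":-0.016,"ty":0,"tz":-0.039,"roll":0,"gripper":0.02},
])

```text
time_s: 9.15
ee_pos: [565.2, -303.6, 57.3]
tool_rot: [0.001, 0.889, 0.459, 0.0]
contact_force: [-0.8, -0.1, -2.3]
finger_gap: 29.4
grip_force: 20.2
```

```bash
python3 - <<'E'
from m import *
o=bot.get_obs(); print(o["ee_pos"],o["contact_force"],o["torque"],o["grip_force"],o["finger_gap"])
a=eyes.snapshot("wrist"); b=eyes.snapshot("scene")[140:260,130:270]
a=cv2.resize(a,(400,300));b=cv2.resize(b,(350,300),interpolation=cv2.INTER_CUBIC)
cv2.imwrite("pics/w4.png",np.hstack([a,b]))
E
```

```text
[ 565.21041337 -303.64874324   57.26969679] [-0.75079174 -0.13733063 -2.2668095 ] [ 0.04862245 -0.12762022  0.03358058] 20.17387616513588 29.405857922514134
```

View pics/w4.png

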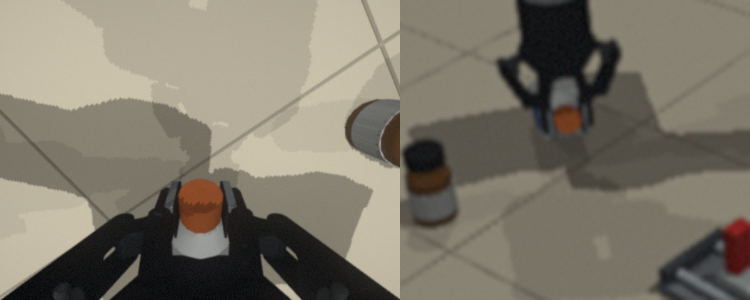

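>>> drive_tool([
  {"tx":-0.006,"ty":0,"tz":-0.008,"roll":0,"gripper":0.02},
  {"tx":-0.013,"ty":0,"tz":-0.017,"roll":0,"gripper":0.02},
  {"tx":-0.021,"ty":0,"tz":-0.024,"roll":0,"gripper":0.02},
  {"tx":-0.029,"ty":0,"tz":-0.031,"roll":0,"gripper":0.02},
  {"tx":-0.037,"ty":0,"tz":-0.037,"roll":0,"gripper":0.02},
  {"tx":-0.046,"ty":0,"tz":-0.043,"roll":0,"gripper":0.02},
  {"tx":-0.046,"ty":0,"tz":-0.043,"roll":0,"gripper":0.02},
])

```text
time_s: 10.12
ee_pos: [538.3, -341.3, 99.9]
tool_rot: [0.0, 0.889, 0.459, 0.0]
contact_force: [-0.0, 0.3, -2.9]
finger_gap: 29.6
grip_force: 20.9
```

```bash
python3 - <<'E'
from m import *
o=bot.get_obs(); print(o["ee_pos"],o["contact_force"],o["torque"],o["grip_force"],o["finger_gap"])
a=eyes.snapshot("wrist"); b=eyes.snapshot("scene")[140:240,140:260]
a=cv2.resize(a,(350,262));b=cv2.resize(b,(440,366),interpolation=cv2.INTER_CUBIC)
a=np.vstack([a,np.zeros((104,350,3),np.uint8)])
cv2.imwrite("pics/w5.png",np.hstack([a,b]))
E
```

```text
[ 538.3014134  -341.29344841   99.85802436] [-0.0397156   0.33470181 -2.94139465] [ 0.1255956  -0.04007754 -0.03263028] 20.864413969684392 29.63574678396008
```

View pics/w5.png

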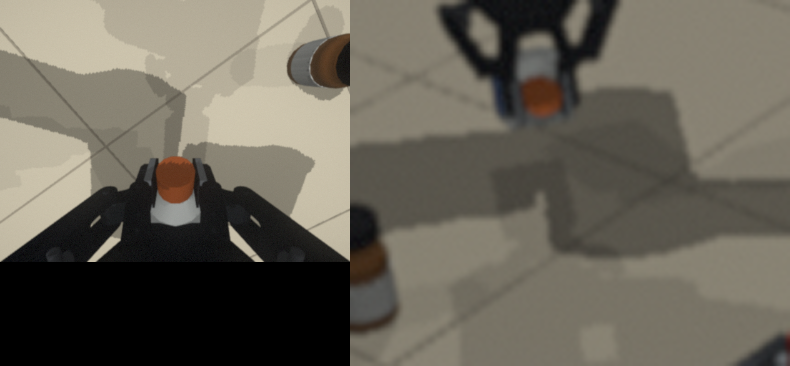

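>>> drive_tool([
  {"tx":0,"ty":0,"tz":0,"roll":0,"gripper":0.0288},
  {"tx":0,"ty":0,"tz":0,"roll":0,"gripper":0.0291},
])

```text
time_s: 10.48
ee_pos: [538.6, -340.2, 99.1]
tool_rot: [-0.0, 0.888, 0.459, -0.0]
contact_force: [0.1, -0.3, -3.1]
finger_gap: 29.4
grip_force: 20.9
```

>>> drive_tool([
  {"tx":0,"ty":0,"tz":0,"roll":0,"gripper":0.0294},
])

```text
time_s: 10.6
ee_pos: [538.6, -340.3, 99.2]
tool_rot: [-0.0, 0.888, 0.459, -0.0]
contact_force: [0.1, 1.1, -2.8]
finger_gap: 29.6
grip_force: 16.1
```

>>> drive_tool([
  {"tx":0,"ty":0,"tz":0,"roll":0,"gripper":0.0295},
])

```text
time_s: 10.72
ee_pos: [538.6, -340.4, 99.3]
tool_rot: [-0.0, 0.888, 0.459, -0.0]
contact_force: [-0.3, 0.8, -3.1]
finger_gap: 29.5
grip_force: 13.5
```

>>> drive_tool([
  {"tx":0,"ty":0,"tz":0,"roll":0,"gripper":0.0296},
])

```text
time_s: 10.85
ee_pos: [538.6, -340.5, 99.3]
tool_rot: [0.0, 0.888, 0.459, -0.0]
contact_force: [-0.4, 0.5, -2.7]
finger_gap: 29.8
grip_force: 10.8
```

>>> drive_tool([
  {"tx":0,"ty":0,"tz":0,"roll":0,"gripper":0.0297},
])

```text
time_s: 10.98
ee_pos: [538.6, -340.5, 99.4]
tool_rot: [0.0, 0.888, 0.459, -0.0]
contact_force: [-1.0, -0.4, -2.0]
finger_gap: 29.9
grip_force: 7.3
```

```bash
cat > cap.py <<'E'
from m import *
def cap(tag):
    o=bot.get_obs(); im=eyes.snapshot("wrist"); hsv=cv2.cvtColor(im,cv2.COLOR_BGR2HSV)
    c=big(cv2.inRange(hsv,(3,140,60),(18,255,255)),(200,200,370,400)); x,y,w,h=cv2.boundingRect(c)
    s=eyes.snapshot("scene"); hs=cv2.cvtColor(s,cv2.COLOR_BGR2HSV); c2=big(cv2.inRange(hs,(3,140,60),(18,255,255)),(140,130,270,250)); 
    print(tag,"t",o["time_s"],"wristcap",x,y,w,h,"scene",cv2.boundingRect(c2),"F",o["contact_force"].round(1),"M",o["torque"].round(3),"g",o["grip_force"].__round__(1))
    return im,s
E
python3 -c "
from cap import *
cap('a')"
```

```text
a t 10.975 wristcap 248 262 65 66 scene (187, 160, 10, 10) F [-1.  -0.4 -2. ] M [ 0.018 -0.05  -0.013] g 7.3
```

>>> drive_tool([
  {"tx":0,"ty":0,"tz":0,"roll":0,"gripper":0.0297},
  {"tx":0,"ty":0,"tz":0,"roll":0,"gripper":0.0297},
])

```text
time_s: 11.32
ee_pos: [538.8, -340.5, 99.7]
tool_rot: [0.0, 0.888, 0.459, 0.0]
contact_force: [1.6, 2.3, 2.1]
finger_gap: 30.2
grip_force: 7.3
```

```bash
python3 -c "
from cap import *
a,b=cap('b')
b=cv2.resize(b[140:240,140:260],(440,366),interpolation=cv2.INTER_CUBIC)
a=np.vstack([cv2.resize(a,(350,262)),np.zeros((104,350,3),np.uint8)])
cv2.imwrite('pics/w6.png',np.hstack([a,b]))"
```

```text
b t 11.325 wristcap 248 265 65 63 scene (187, 160, 10, 10) F [1.6 2.3 2.1] M [ 0.382 -0.156 -0.008] g 7.3
```

View pics/w6.png

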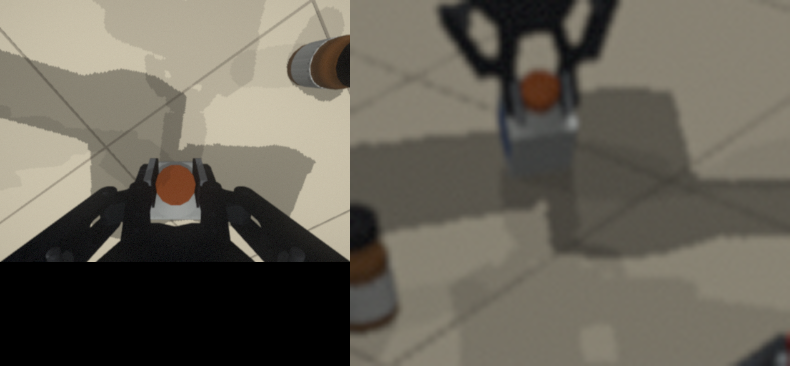

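The bottle swung down under the light grip: its body now hangs below the cap (scene crop, cap at (540,90), body below it), tilted about 50–60° up, with the base on the bench. I'll finish the arc.

>>> drive_tool([
  {"tx":-0.01,"ty":0,"tz":-0.005,"roll":0,"gripper":0.0297},
  {"tx":-0.02,"ty":0,"tz":-0.009,"roll":0,"gripper":0.0297},
  {"tx":-0.03,"ty":0,"tz":-0.011,"roll":0,"gripper":0.0297},
  {"tx":-0.041,"ty":0,"tz":-0.013,"roll":0,"gripper":0.0297},
  {"tx":-0.051,"ty":0,"tz":-0.014,"roll":0,"gripper":0.0297},
  {"tx":-0.062,"ty":0,"tz":-0.014,"roll":0,"gripper":0.0297},
  {"tx":-0.062,"ty":0,"tz":-0.014,"roll":0,"gripper":0.0297},
])

```text
time_s: 12.3
ee_pos: [501.9, -391.9, 113.0]
tool_rot: [-0.0, 0.889, 0.458, -0.0]
contact_force: [-0.2, 0.1, -0.5]
finger_gap: 29.7
grip_force: 0.0
```

```bash
python3 -c "
from cap import *
a,b=cap('c')
b=cv2.resize(b[140:240,140:260],(440,366),interpolation=cv2.INTER_CUBIC)
a=np.vstack([cv2.resize(a,(350,262)),np.zeros((104,350,3),np.uint8)])
cv2.imwrite('pics/w7.png',np.hstack([a,b]))"
```

```text
c t 12.3 wristcap 251 289 60 74 scene (181, 144, 10, 9) F [-0.2  0.1 -0.5] M [ 0.003  0.015 -0.004] g 0.0
```

View pics/w7.png

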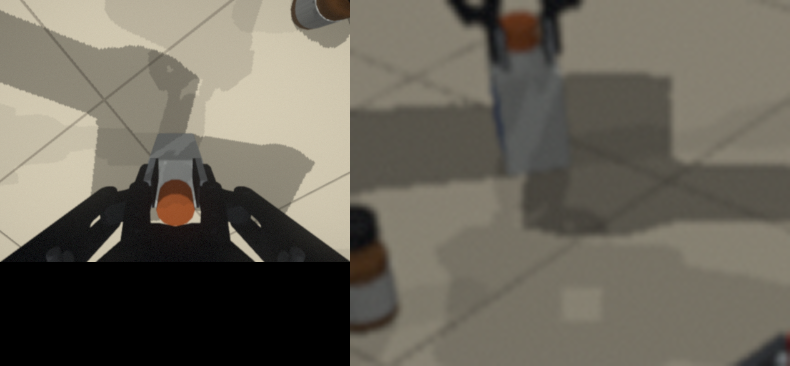

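```bash
python3 -c "
from m import *
from scipy.spatial.transform import Rotation as Ro
o=bot.get_obs();q=o['tool_rot'];R=Ro.from_quat([q[1],q[2],q[3],q[0]]).as_matrix()
T=lambda w:(R.T@(w-o['ee_pos'])).round(1)
for n,p,z in(('wrist',(280,339),130),('scene',(186,148.7),125),('scene',(190.5,187),0),('wrist',(254,216),0),('wrist',(307,216),0)):
    w=hit(n,p,z,o);print(n,z,w.round(1),T(w))
t=eyes.snapshot('top');cv2.imwrite('pics/t.png',t)
h=cv2.cvtColor(t,cv2.COLOR_BGR2HSV);c=cv2.inRange(h,(3,140,60),(18,255,255));ys,xs=np.where(c[150:330,350:520]);print(len(xs),xs.mean()+350 if len(xs) else 0,ys.mean()+150 if len(xs) else 0)
"
```

```text
wrist 130 [ 489.8 -409.3  130. ] [-22.3   0.1 -17. ]
scene 125 [ 497.9 -398.7  125. ] [ -8.9   0.6 -12. ]
scene 0 [ 503.3 -395.1    0. ] [ -2.8   3.  113. ]
wrist 0 [ 481.2 -380.9    0. ] [ -4.1 -23.2 113. ]
wrist 0 [ 519.7 -408.2    0. ] [ -4.  24. 113.]
15 433.6 155.2
```

>>> drive_tool([
  {"tx":0,"ty":0,"tz":0,"roll":0,"gripper":0.05},
  {"tx":0,"ty":0,"tz":0,"roll":0,"gripper":0.085},
  {"tx":0,"ty":0,"tz":0,"roll":0,"gripper":0.085},
  {"tx":0,"ty":0,"tz":-0.05,"roll":0,"gripper":0.085},
  {"tx":0,"ty":0,"tz":-0.1,"roll":0,"gripper":0.085},
  {"tx":0,"ty":0,"tz":-0.1,"roll":0,"gripper":0.085},
  {"tx":0,"ty":0,"tz":-0.1,"roll":0,"gripper":0.085},
])

```text
time_s: 13.32
ee_pos: [502.5, -390.7, 212.5]
tool_rot: [-0.001, 0.888, 0.459, -0.0]
contact_force: [-0.4, -0.3, -0.2]
finger_gap: 85.0
grip_force: 0.0
```

```bash
python3 -c "
from m import *
from scipy.spatial.transform import Rotation as Ro
o=bot.get_obs();q=o['tool_rot'];R=Ro.from_quat([q[1],q[2],q[3],q[0]]).as_matrix()
T=lambda w:(R.T@(w-o['ee_pos'])).round(1)
im=eyes.snapshot('wrist');cv2.imwrite('pics/w8.png',im)
h=cv2.cvtColor(im,cv2.COLOR_BGR2HSV);c=big(cv2.inRange(h,(3,140,60),(18,255,255)));print(cv2.boundingRect(c),cv2.minEnclosingCircle(c))
p=cv2.minEnclosingCircle(c)[0];w=hit('wrist',p,130,o);print(w.round(1),T(w))
for n in('top','scene'):
  i=eyes.snapshot(n);h=cv2.cvtColor(i,cv2.COLOR_BGR2HSV);b=(380,190,470,280) if n=='top' else (140,110,240,230)
  c=big(cv2.inRange(h,(5,150,60),(18,255,255)),b);p=cv2.minEnclosingCircle(c)[0];w=hit(n,p,122,o);print(n,p,w.round(1),T(w))
"
```

```text
(264, 232, 35, 39) ((280.69598388671875, 250.8619384765625), 19.703344345092773)
[ 489.3 -410.1  130. ] [-23.5   0.5  82.5]Traceback (most recent call last):
  File "<string>", line 11, in <module>
    c=big(cv2.inRange(h,(5,150,60),(18,255,255)),b);p=cv2.minEnclosingCircle(c)[0];w=hit(n,p,122,o);print(n,p,w.round(1),T(w))
  File "m.py", line 5, in big
    return max(cs,key=cv2.contourArea)
ValueError: max() iterable argument is empty
```

View pics/w8.png

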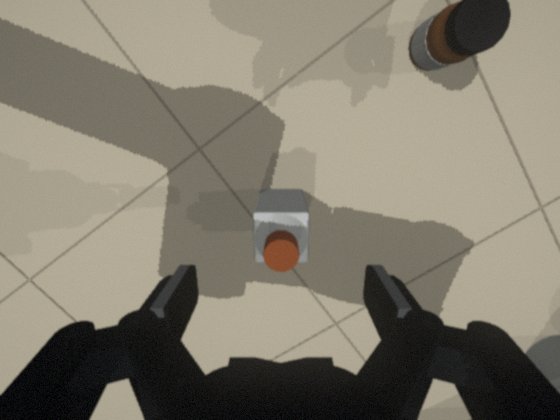

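The bottle stands upright on the bench: in the wrist view the cap top is at (281,253), the body runs square with the image, and the base's front edge is near row 190. Next I'll regrip it by the body and lift.

>>> drive_tool([
  {"tx":-0.027,"ty":0.0005,"tz":0.0,"roll":0,"gripper":0.085},
  {"tx":-0.027,"ty":0.0005,"tz":0.0,"roll":0,"gripper":0.085},
  {"tx":-0.027,"ty":0.0005,"tz":0.05,"roll":0,"gripper":0.085},
  {"tx":-0.027,"ty":0.0005,"tz":0.1,"roll":0,"gripper":0.085},
  {"tx":-0.027,"ty":0.0005,"tz":0.125,"roll":0,"gripper":0.085},
  {"tx":-0.027,"ty":0.0005,"tz":0.136,"roll":0,"gripper":0.085},
  {"tx":-0.027,"ty":0.0005,"tz":0.136,"roll":0,"gripper":0.085},
  {"tx":-0.027,"ty":0.0005,"tz":0.136,"roll":0,"gripper":0.04},
  {"tx":-0.027,"ty":0.0005,"tz":0.136,"roll":0,"gripper":0.04},
  {"tx":-0.027,"ty":0.0005,"tz":0.136,"roll":0,"gripper":0.04},
  {"tx":-0.027,"ty":0.0005,"tz":0.136,"roll":0,"gripper":0.04},
], force=40)

```text
time_s: 14.8
ee_pos: [487.7, -413.6, 78.6]
tool_rot: [0.001, 0.888, 0.459, 0.0]
contact_force: [-1.2, 2.4, 6.0]
finger_gap: 51.5
grip_force: 42.0
```

>>> drive_tool([
  {"tx":0,"ty":0,"tz":-0.01,"roll":0,"gripper":0.04},
  {"tx":0,"ty":0,"tz":-0.035,"roll":0,"gripper":0.04},
  {"tx":0,"ty":0,"tz":-0.07,"roll":0,"gripper":0.04},
  {"tx":0,"ty":0,"tz":-0.1,"roll":0,"gripper":0.04},
  {"tx":0.02,"ty":-0.007,"tz":-0.12,"roll":-0.05,"gripper":0.04},
  {"tx":0.05,"ty":-0.016,"tz":-0.12,"roll":-0.12,"gripper":0.04},
  {"tx":0.09,"ty":-0.03,"tz":-0.12,"roll":-0.2,"gripper":0.04},
  {"tx":0.13,"ty":-0.043,"tz":-0.12,"roll":-0.29,"gripper":0.04},
  {"tx":0.17,"ty":-0.056,"tz":-0.12,"roll":-0.38,"gripper":0.04},
  {"tx":0.21,"ty":-0.069,"tz":-0.12,"roll":-0.45,"gripper":0.04},
  {"tx":0.25,"ty":-0.082,"tz":-0.12,"roll":-0.5,"gripper":0.04},
  {"tx":0.28,"ty":-0.092,"tz":-0.12,"roll":-0.532,"gripper":0.04},
])

```text
time_s: 16.3
ee_pos: [574.3, -128.7, 197.3]
tool_rot: [-0.001, 0.735, 0.678, -0.0]
contact_force: [-0.1, -0.6, -2.1]
finger_gap: 51.7
grip_force: 42.8
```

>>> drive_tool([
  {"tx":0.04,"ty":0.009,"tz":0,"roll":0,"gripper":0.04},
  {"tx":0.08,"ty":0.018,"tz":0,"roll":0,"gripper":0.04},
  {"tx":0.12,"ty":0.027,"tz":0,"roll":0,"gripper":0.04},
  {"tx":0.16,"ty":0.036,"tz":0,"roll":0,"gripper":0.04},
  {"tx":0.2,"ty":0.045,"tz":0,"roll":0,"gripper":0.04},
  {"tx":0.225,"ty":0.051,"tz":0,"roll":0,"gripper":0.04},
  {"tx":0.233,"ty":0.053,"tz":0,"roll":0,"gripper":0.04},
  {"tx":0.233,"ty":0.053,"tz":0,"roll":0,"gripper":0.04},
  {"tx":0.233,"ty":0.053,"tz":0,"roll":0,"gripper":0.04},
])

```text
time_s: 17.42
ee_pos: [646.7, 95.0, 197.4]
tool_rot: [-0.0, 0.737, 0.676, -0.0]
contact_force: [-0.4, 0.6, -2.3]
finger_gap: 51.4
grip_force: 42.8
```

```bash
python3 -c "
from m import *
from scipy.spatial.transform import Rotation as Ro
o=bot.get_obs();q=o['tool_rot'];R=Ro.from_quat([q[1],q[2],q[3],q[0]]).as_matrix()
T=lambda w:(R.T@(w-o['ee_pos'])).round(1)
print(o['ee_pos'],T(np.array([646.7,101.7,116.6])))
a=eyes.snapshot('wrist');b=eyes.snapshot('scene');cv2.imwrite('pics/s9.png',b);cv2.imwrite('pics/w9f.png',a)
b=cv2.resize(b[160:340,220:420],(400,360),interpolation=cv2.INTER_CUBIC)
a=np.vstack([cv2.resize(a,(400,300)),np.zeros((60,400,3),np.uint8)])
cv2.imwrite('pics/w9.png',np.hstack([a,b]))"
```

```text
[646.744742    94.98362989 197.37149973] [ 6.7 -0.6 80.8]
```

View pics/w9.png

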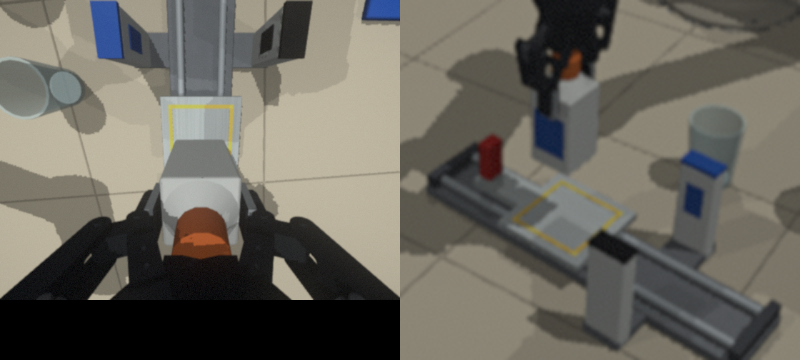

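The wrist view shows the bottle gripped upright, its base's front edge at row ~140, columns 172–229. The frame's far edge is at row ~105, columns 168–235, and the scanner rails are parallel to the tool. Next I'll measure both for the final alignment.

```bash
python3 -c "
from m import *
from scipy.spatial.transform import Rotation as Ro
o=bot.get_obs();q=o['tool_rot'];R=Ro.from_quat([q[1],q[2],q[3],q[0]]).as_matrix()
T=lambda p,z:(R.T@(hit('wrist',p,z,o)-o['ee_pos'])).round(1)
im=cv2.imread('pics/w9f.png');h=cv2.cvtColor(im,cv2.COLOR_BGR2HSV)
m=cv2.inRange(h,(20,90,90),(36,255,255))[:210,200:360]
ys,xs=np.where(m);print(xs.min()+200,xs.max()+200,ys.min())
for c in(250,265,280,300,315): 
  r=np.where(m[:,c-200])[0]; print(c,r.min(),r.max(),T((c,(r.min()+r.max())/2),38))
for r in(170,180,190,200):
  x=np.where(m[r])[0]+200
  if len(x): print(r,x.min(),x.max(),T((x.min(),r),38),T((x.max(),r),38))
for p in((241,196),(321,196)): print('base',T(p,119))
g=cv2.cvtColor(im,cv2.COLOR_BGR2GRAY).astype(int);print(g[180:212,280])
"
```

```text
236 326 147
250 147 151 [ 49.6 -29.3 159.4]
265 147 151 [ 49.6 -14.5 159.4]
280 147 150 [ 50.1   0.3 159.4]
300 147 151 [ 49.6  20.  159.4]
315 147 151 [ 49.6  34.8 159.4]
170 237 325 [ 28.8 -43.1 159.4] [ 28.8  45.6 159.4]
180 237 324 [ 18.5 -43.5 159.4] [ 18.6  45.1 159.4]
190 238 324 [  8.1 -43.  159.4] [  8.1  45.6 159.4]
200 238 323 [ -2.6 -43.5 159.4] [ -2.6  45.  159.4]
base [ 23.4 -28.8  78.4]
base [23.5 31.1 78.4]
[183 180 181 181 181 184 179 179 179 182 181 180 181 180 172 151 127 120
 117 122 118 119 118 121 119 118 119 119 118 121 119 118]
```

>>> drive_tool([
  {"tx":0.005,"ty":0,"tz":0.005,"roll":0,"gripper":0.04},
  {"tx":0.009,"ty":0,"tz":0.02,"roll":0,"gripper":0.04},
  {"tx":0.009,"ty":0,"tz":0.04,"roll":0,"gripper":0.04},
  {"tx":0.009,"ty":0,"tz":0.058,"roll":0,"gripper":0.04},
  {"tx":0.009,"ty":0,"tz":0.068,"roll":0,"gripper":0.04},
  {"tx":0.009,"ty":0,"tz":0.073,"roll":0,"gripper":0.04},
  {"tx":0.009,"ty":0,"tz":0.075,"roll":0,"gripper":0.04},
  {"tx":0.009,"ty":0,"tz":0.075,"roll":0,"gripper":0.04},
])

```text
time_s: 18.52
ee_pos: [648.0, 104.8, 122.7]
tool_rot: [0.0, 0.737, 0.676, 0.0]
contact_force: [0.4, -0.1, -3.2]
finger_gap: 51.2
grip_force: 42.7
```

>>> drive_tool([
  {"tx":0,"ty":0,"tz":0.001,"roll":0,"gripper":0.04},
  {"tx":0,"ty":0,"tz":0.002,"roll":0,"gripper":0.04},
  {"tx":0,"ty":0,"tz":0.003,"roll":0,"gripper":0.04},
  {"tx":0,"ty":0,"tz":0.003,"roll":0,"gripper":0.04},
])

```text
time_s: 19.02
ee_pos: [647.8, 104.9, 119.2]
tool_rot: [-0.0, 0.737, 0.676, -0.0]
contact_force: [-0.5, -0.3, -3.1]
finger_gap: 51.2
grip_force: 42.7
```

>>> drive_tool([
  {"tx":0,"ty":0,"tz":0.0005,"roll":0,"gripper":0.04},
  {"tx":0,"ty":0,"tz":0.001,"roll":0,"gripper":0.04},
  {"tx":0,"ty":0,"tz":0.0015,"roll":0,"gripper":0.04},
  {"tx":0,"ty":0,"tz":0.0015,"roll":0,"gripper":0.04},
])

```text
time_s: 19.52
ee_pos: [647.8, 104.8, 117.8]
tool_rot: [-0.0, 0.737, 0.676, -0.0]
contact_force: [-0.1, -0.9, -3.1]
finger_gap: 51.5
grip_force: 42.7
```

>>> drive_tool([
  {"tx":0,"ty":0,"tz":0.0005,"roll":0,"gripper":0.04},
  {"tx":0,"ty":0,"tz":0.001,"roll":0,"gripper":0.04},
  {"tx":0,"ty":0,"tz":0.001,"roll":0,"gripper":0.04},
])

```text
time_s: 19.9
ee_pos: [647.8, 104.8, 116.7]
tool_rot: [-0.0, 0.737, 0.676, -0.0]
contact_force: [-0.4, 0.2, -2.8]
finger_gap: 51.2
grip_force: 42.7
```

>>> drive_tool([
  {"tx":0,"ty":0,"tz":0.0005,"roll":0,"gripper":0.04},
  {"tx":0,"ty":0,"tz":0.001,"roll":0,"gripper":0.04},
  {"tx":0,"ty":0,"tz":0.001,"roll":0,"gripper":0.04},
])

```text
time_s: 20.27
ee_pos: [647.8, 104.9, 116.6]
tool_rot: [0.0, 0.736, 0.676, 0.0]
contact_force: [-3.9, -0.1, 6.3]
finger_gap: 51.3
grip_force: 43.7
```

>>> drive_tool([
  {"tx":0,"ty":0,"tz":0.0005,"roll":0,"gripper":0.04},
  {"tx":0,"ty":0,"tz":0.001,"roll":0,"gripper":0.04},
  {"tx":0,"ty":0,"tz":0.001,"roll":0,"gripper":0.04},
])

```text
time_s: 20.65
ee_pos: [647.8, 104.9, 116.6]
tool_rot: [0.0, 0.736, 0.676, 0.0]
contact_force: [-6.2, -0.2, 10.9]
finger_gap: 51.2
grip_force: 44.4
```

>>> drive_tool([
  {"tx":0,"ty":0,"tz":-0.001,"roll":0,"gripper":0.0515},
  {"tx":0,"ty":0,"tz":-0.001,"roll":0,"gripper":0.0518},
  {"tx":0,"ty":0,"tz":-0.001,"roll":0,"gripper":0.053},
  {"tx":0,"ty":0,"tz":-0.001,"roll":0,"gripper":0.065},
  {"tx":0,"ty":0,"tz":-0.001,"roll":0,"gripper":0.085},
  {"tx":0,"ty":0,"tz":-0.001,"roll":0,"gripper":0.085},
  {"tx":0,"ty":0,"tz":-0.03,"roll":0,"gripper":0.085},
  {"tx":0,"ty":0,"tz":-0.08,"roll":0,"gripper":0.085},
  {"tx":0,"ty":0,"tz":-0.1,"roll":0,"gripper":0.085},
  {"tx":0,"ty":0,"tz":-0.1,"roll":0,"gripper":0.085},
])

```text
time_s: 21.9
ee_pos: [648.3, 104.8, 216.3]
tool_rot: [0.001, 0.737, 0.676, 0.001]
contact_force: [-0.5, -0.2, 0.4]
finger_gap: 84.8
grip_force: 0.0
```

```bash
python3 -c "
from m import *
from scipy.spatial.transform import Rotation as Ro
o=bot.get_obs();q=o['tool_rot'];R=Ro.from_quat([q[1],q[2],q[3],q[0]]).as_matrix()
T=lambda w:(R.T@(w-o['ee_pos'])).round(1)
print(o['ee_pos'])
im=eyes.snapshot('wrist');h=cv2.cvtColor(im,cv2.COLOR_BGR2HSV)
x,y,w,hh=cv2.boundingRect(big(cv2.inRange(h,(3,140,60),(18,255,255))));print(x,y,w,hh)
p=(x+w/2,y+hh-w/2);W=hit('wrist',p,168,o);print('cap',W.round(1),T(W))
m=cv2.inRange(h,(20,90,90),(36,255,255));m[:,:150]=0;m[:,430:]=0;m[300:]=0
f=big(m);print('frame',cv2.boundingRect(f))
fx,fy,fw,fh=cv2.boundingRect(f)
print([T(hit('wrist',p,38,o)) for p in((fx,fy),(fx+fw,fy),(fx,fy+fh),(fx+fw,fy+fh))])
t=eyes.snapshot('top');a=cv2.resize(t[130:240,120:330],(420,220),interpolation=cv2.INTER_CUBIC)
b=cv2.resize(im,(370,278));b=b;A=np.zeros((278,420,3),np.uint8);A[:220]=a
cv2.imwrite('pics/w10.png',np.hstack([b,A]))
h=cv2.cvtColor(t,cv2.COLOR_BGR2HSV);print('red',cv2.boundingRect(big(cv2.inRange(h,(0,140,100),(4,255,255)),(270,150,310,210))))
"
```

```text
[648.264431   104.84537927 216.2535831 ]
257 215 43 46
cap [648.  106.2 168. ] [ 1.3 -0.5 48.3]
frame (238, 155, 84, 79)
[array([ 41.4, -44.1, 178.1]), array([ 41.4,  44.6, 178.4]), array([-48.6, -48.1, 178.1]), array([-48.6,  48.6, 178.4])]Traceback (most recent call last):
  File "<string>", line 17, in <module>
    h=cv2.cvtColor(t,cv2.COLOR_BGR2HSV);print('red',cv2.boundingRect(big(cv2.inRange(h,(0,140,100),(4,255,255)),(270,150,310,210))))
                                                                     ~~~^^^^^^^^^^^^^^^^^^^^^^^^^^^^^^^^^^^^^^^^^^^^^^^^^^^^^^^^^^
  File "m.py", line 5, in big
    return max(cs,key=cv2.contourArea)
ValueError: max() iterable argument is empty
```

View pics/w10.png

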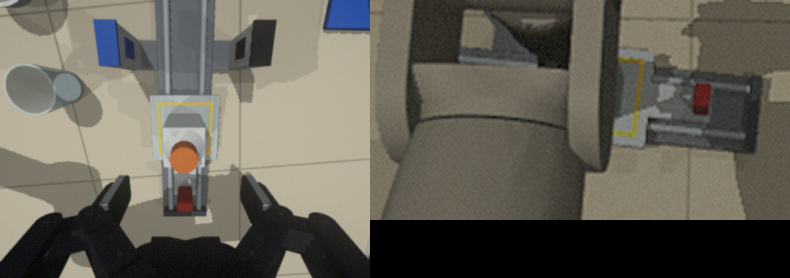

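The bottle stands upright in the frame: in the wrist view its cap is at (184,157), inside the yellow square. By measurement it is within about 4 mm of the middle. Next is the red grip, with a quarter turn so that the wrist camera stays clear of the bottle.

>>> drive_tool([
  {"tx":-0.03,"ty":0,"tz":0,"roll":0.18,"gripper":0.05},
  {"tx":-0.07,"ty":0,"tz":0,"roll":0.36,"gripper":0.05},
  {"tx":-0.1,"ty":0,"tz":0,"roll":0.54,"gripper":0.05},
  {"tx":-0.1175,"ty":0,"tz":0,"roll":0.72,"gripper":0.05},
  {"tx":-0.1175,"ty":0,"tz":0,"roll":0.9,"gripper":0.05},
  {"tx":-0.1175,"ty":0,"tz":0,"roll":1.08,"gripper":0.05},
  {"tx":-0.1175,"ty":0,"tz":0,"roll":1.26,"gripper":0.05},
  {"tx":-0.1175,"ty":0,"tz":0,"roll":1.44,"gripper":0.05},
  {"tx":-0.1175,"ty":0,"tz":0,"roll":1.571,"gripper":0.05},
  {"tx":-0.1175,"ty":0,"tz":0,"roll":1.571,"gripper":0.05},
  {"tx":-0.1175,"ty":0,"tz":0,"roll":1.571,"gripper":0.05},
])

```text
time_s: 23.38
ee_pos: [637.6, -12.2, 214.0]
tool_rot: [-0.0, 0.999, -0.041, -0.001]
contact_force: [0.5, 0.2, 0.1]
finger_gap: 49.8
grip_force: 0.0
```

```bash
cat > red.py <<'E'
from m import *
from scipy.spatial.transform import Rotation as Ro
o=bot.get_obs();q=o['tool_rot'];R=Ro.from_quat([q[1],q[2],q[3],q[0]]).as_matrix()
T=lambda w:(R.T@(w-o['ee_pos'])).round(1)
print(o['ee_pos'],o['tool_rot'],'red from top',T(np.array([637,-13,90])))
im=eyes.snapshot('wrist');cv2.imwrite('pics/r.png',im);h=cv2.cvtColor(im,cv2.COLOR_BGR2HSV)
m=cv2.inRange(h,(0,150,50),(4,255,255))|cv2.inRange(h,(174,150,50),(180,255,255))
x,y,w,hh=cv2.boundingRect(big(m));print(x,y,w,hh)
for p in((x,y+hh),(x+w,y+hh),(x,y),(x+w,y)): print(p,'z90',T(hit('wrist',p,90,o)))
v=h[y:y+hh,x+w//2,2];print(v)
E
python3 red.py
```

```text
[637.64242047 -12.17527322 213.98993565] [-1.14772990e-04  9.99146825e-01 -4.12934879e-02 -6.75719753e-04] red from top [ -0.4   0.9 124. ]
273 193 18 25
(273, 218) z90 [-10.1  -7.5 124. ]
(291, 218) z90 [-10.1   9.3 124. ]
(273, 193) z90 [ 14.   -7.3 124. ]
(291, 193) z90 [ 14.   9. 124.]
[134 157 180 189 196 198 198 197 199 200 198 199 202 200 197 199 198 201
 201 198 197 196 198 193 188]
```

>>> drive_tool([
  {"tx":0.001,"ty":0.001,"tz":0.05,"roll":0,"gripper":0.05},
  {"tx":0.001,"ty":0.001,"tz":0.1,"roll":0,"gripper":0.05},
  {"tx":0.001,"ty":0.001,"tz":0.13,"roll":0,"gripper":0.05},
  {"tx":0.001,"ty":0.001,"tz":0.145,"roll":0,"gripper":0.05},
  {"tx":0.001,"ty":0.001,"tz":0.145,"roll":0,"gripper":0.05},
  {"tx":0.001,"ty":0.001,"tz":0.145,"roll":0,"gripper":0.03},
  {"tx":0.001,"ty":0.001,"tz":0.145,"roll":0,"gripper":0.022},
  {"tx":0.001,"ty":0.001,"tz":0.145,"roll":0,"gripper":0.01},
  {"tx":0.001,"ty":0.001,"tz":0.145,"roll":0,"gripper":0.01},
  {"tx":0.001,"ty":0.001,"tz":0.145,"roll":0,"gripper":0.01},
], force=25)

```text
time_s: 24.68
ee_pos: [639.2, -13.3, 71.0]
tool_rot: [0.0, 0.999, -0.043, 0.001]
contact_force: [-0.6, 0.8, 6.6]
finger_gap: 17.6
grip_force: 26.4
```

Gripped. Slide with a gentle ramp.

>>> drive_tool([
  {"tx":0,"ty":-0.002,"tz":0,"roll":0,"gripper":0.01},
  {"tx":0,"ty":-0.006,"tz":0,"roll":0,"gripper":0.01},
  {"tx":0,"ty":-0.012,"tz":0,"roll":0,"gripper":0.01},
  {"tx":0,"ty":-0.02,"tz":0,"roll":0,"gripper":0.01},
  {"tx":0,"ty":-0.029,"tz":0,"roll":0,"gripper":0.01},
  {"tx":0,"ty":-0.038,"tz":0,"roll":0,"gripper":0.01},
  {"tx":0,"ty":-0.047,"tz":0,"roll":0,"gripper":0.01},
  {"tx":0,"ty":-0.056,"tz":0,"roll":0,"gripper":0.01},
  {"tx":0,"ty":-0.065,"tz":0,"roll":0,"gripper":0.01},
  {"tx":0,"ty":-0.074,"tz":0,"roll":0,"gripper":0.01},
  {"tx":0,"ty":-0.081,"tz":0,"roll":0,"gripper":0.01},
  {"tx":0,"ty":-0.085,"tz":0,"roll":0,"gripper":0.01},
])

```text
time_s: 26.18
ee_pos: [646.5, 71.0, 71.0]
tool_rot: [0.001, 0.999, -0.043, 0.001]
contact_force: [-1.0, -3.3, 5.9]
finger_gap: 17.5
grip_force: 26.4
```

>>> drive_tool([
  {"tx":0,"ty":-0.002,"tz":0,"roll":0,"gripper":0.01},
  {"tx":0,"ty":-0.005,"tz":0,"roll":0,"gripper":0.01},
  {"tx":0,"ty":-0.008,"tz":0,"roll":0,"gripper":0.01},
  {"tx":0,"ty":-0.011,"tz":0,"roll":0,"gripper":0.01},
  {"tx":0,"ty":-0.014,"tz":0,"roll":0,"gripper":0.01},
])

```text
time_s: 26.8
ee_pos: [647.7, 84.7, 71.0]
tool_rot: [0.001, 0.999, -0.043, 0.001]
contact_force: [-1.9, -2.2, 6.8]
finger_gap: 17.2
grip_force: 26.4
```

>>> drive_tool([
  {"tx":0,"ty":-0.003,"tz":0,"roll":0,"gripper":0.01},
  {"tx":0,"ty":-0.006,"tz":0,"roll":0,"gripper":0.01},
  {"tx":0,"ty":-0.009,"tz":0,"roll":0,"gripper":0.01},
  {"tx":0,"ty":-0.012,"tz":0,"roll":0,"gripper":0.01},
])

```text
time_s: 27.3
ee_pos: [648.7, 96.7, 71.0]
tool_rot: [0.0, 0.999, -0.043, 0.001]
contact_force: [-1.0, -3.8, 5.9]
finger_gap: 17.7
grip_force: 26.4
```

>>> drive_tool([
  {"tx":0,"ty":-0.002,"tz":0,"roll":0,"gripper":0.01},
  {"tx":0,"ty":-0.004,"tz":0,"roll":0,"gripper":0.01},
  {"tx":0,"ty":-0.006,"tz":0,"roll":0,"gripper":0.01},
])

```text
time_s: 27.68
ee_pos: [649.2, 102.7, 71.1]
tool_rot: [0.0, 0.999, -0.043, 0.001]
contact_force: [-1.1, -4.0, 5.9]
finger_gap: 17.2
grip_force: 26.4
```

>>> drive_tool([
  {"tx":0,"ty":-0.002,"tz":0,"roll":0,"gripper":0.01},
  {"tx":0,"ty":-0.004,"tz":0,"roll":0,"gripper":0.01},
  {"tx":0,"ty":-0.006,"tz":0,"roll":0,"gripper":0.01},
])

```text
time_s: 28.05
ee_pos: [649.3, 103.1, 71.1]
tool_rot: [0.005, 0.999, -0.043, -0.0]
contact_force: [-8.4, -36.1, 10.3]
finger_gap: 17.7
grip_force: 31.7
```

>>> drive_tool([
  {"tx":0,"ty":0.002,"tz":0,"roll":0,"gripper":0.01},
  {"tx":0,"ty":0.004,"tz":0,"roll":0,"gripper":0.01},
  {"tx":0,"ty":0.005,"tz":0,"roll":0,"gripper":0.01},
  {"tx":0,"ty":0.005,"tz":0,"roll":0,"gripper":0.01},
])

```text
time_s: 28.55
ee_pos: [649.2, 102.9, 71.0]
tool_rot: [0.001, 0.999, -0.043, 0.001]
contact_force: [-1.2, -7.2, 6.4]
finger_gap: 17.6
grip_force: 26.6
```

>>> drive_tool([
  {"tx":0,"ty":0,"tz":0,"roll":0,"gripper":0.022},
  {"tx":0,"ty":0,"tz":0,"roll":0,"gripper":0.035},
  {"tx":0,"ty":0,"tz":0,"roll":0,"gripper":0.05},
  {"tx":0,"ty":0,"tz":0,"roll":0,"gripper":0.05},
  {"tx":0,"ty":0,"tz":0,"roll":0,"gripper":0.05},
  {"tx":0,"ty":0,"tz":-0.04,"roll":0,"gripper":0.05},
  {"tx":0,"ty":0,"tz":-0.1,"roll":0,"gripper":0.05},
  {"tx":0,"ty":0,"tz":-0.15,"roll":0,"gripper":0.05},
  {"tx":0,"ty":0,"tz":-0.15,"roll":0,"gripper":0.05},
  {"tx":0,"ty":0,"tz":-0.15,"roll":0,"gripper":0.05},
  {"tx":0,"ty":0,"tz":-0.15,"roll":0,"gripper":0.05},
])

```text
time_s: 29.92
ee_pos: [648.3, 104.3, 218.1]
tool_rot: [0.0, 0.999, -0.043, -0.002]
contact_force: [0.5, -0.1, -0.8]
finger_gap: 50.1
grip_force: 0.0
```

```bash
python3 red.py; python3 - <<'E'
from m import *
o=bot.get_obs(); im=cv2.imread('pics/r.png');h=cv2.cvtColor(im,cv2.COLOR_BGR2HSV)
# world positions: bottle cap top (z168) if seen, by wrist and scene; frame
m=cv2.inRange(h,(6,140,60),(18,255,255))
try:
    c=big(m);print('wrist cap',cv2.boundingRect(c),hit('wrist',cv2.minEnclosingCircle(c)[0],165,o).round(1))
except ValueError: print('no cap in wrist')
s=eyes.snapshot('scene');h=cv2.cvtColor(s,cv2.COLOR_BGR2HSV)
c=big(cv2.inRange(h,(3,140,60),(18,255,255)),(240,150,420,350));print('scene cap',cv2.boundingRect(c),hit('scene',cv2.minEnclosingCircle(c)[0],158,o).round(1))
E
```

```text
[648.32126215 104.25292985 218.10930472] [ 3.80452340e-05  9.99090391e-01 -4.26148059e-02 -1.53873711e-03] red from top [ -0.9 117.8 128.1]
274 192 17 25
(274, 217) z90 [-10.5  -6.7 128.1]
(291, 217) z90 [-10.5   9.4 128.1]
(274, 192) z90 [ 13.9  -6.5 128.1]
(291, 192) z90 [ 13.9   9.1 128.1]
[132 166 190 207 215 216 215 217 215 217 216 216 218 218 217 216 218 218
 217 217 215 215 217 214 200]
wrist cap (91, 212, 55, 48) [660.4 216.1 165. ]
scene cap (346, 240, 14, 16) [656.2 218.7 158. ]
```

```bash
python3 -c "
from bench import bot
print(bot.hand_in())"
```

```text
the job is handed in; nothing more can be done
None
```

I handed the job in: by my last measurements, the bottle stands upright and released in the yellow frame, the carriage is at its stop and the arm is clear; no verdict came back, and I viewed 12 pictures, two over the limit of 10.

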